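Seat the sleeve and close the collet through the guard window

TASK

Get the metal sleeve ready for polishing: with the fingertips, push the sleeve that lies on the fixture's two rails along them until its end is fully home against the brass-faced nose, never lifting it. Then reach down through the window in the yellow guard and press the red collet lever all the way down, without touching the guard, and withdraw. Leave the sample sleeves and everything else on the bench where they are.

Things in the scene. Friction and masses are not known exactly. Their poses are not given: they have to be found in the camera images.
- fixture: Fixed polishing fixture on a steel base plate, 12 thick, x -100 to 100, y -180 to 220. All offsets in these texts are mm in its frame: origin on the table surface straight below the nose face, z up, y along the rails from the nose towards their free end. The head (blue block, 84 wide in x, y -50 to 0, 84 high) carries the nose.
- nose (a point): Centre of the brass-faced nose, a rigid upright stop facing +y of the fixture, at fixture (0, 0, 55). Two steel rod rails, 12 diameter, at fixture x -20 and +20, tops 36 above the table, run from the nose to y 195.
- sleeve: The work sleeve: a loose bright steel waisted tumbler with closed flat ends, 100 long, 52 diameter at the ends, 47 at the waist, about 180 g, lying on the rails. Its own y axis is its long axis, parallel to the fixture's y. Origin at its underside, half-way along (29 above the table).
- sleeve_center (a point): Centre of the work sleeve, on its axis, 55 above the table. The ends lie 50 from it along y. It starts 25 to 55 short of the nose and is home when this point is 50 from the nose. It slides on the rails with about 1 to 4 N of push on its outer (+y) end.
- guard: Fixed guard over the head: yellow frame with clear walls, 150 (x) x 163 (y), fixture y -175 to -12, top face 125 above the table. Axes as the fixture's; origin at fixture (0, -95, 12). Nothing of the robot may touch it.
- window (a point): Centre of the window in the guard's top sheet, level with the top face (125 above the table), at fixture (0, -95). The opening is 96 (fixture x) by 90 (fixture y); the sheet is 4 thick.
- lever_pad (a point): Centre of the upper face of the lever's red finger pad, 40 (x) x 30 (y), 8 thick, under the middle of the window. With the lever fully up it is about 110 above the table; fully down about 84, i.e. 41 below the guard's top face. Pressed straight down at this point.
- lever (a joint): Collet lever angle (rad): 0 fully up, 0.45 fully down on its rigid stop. Starts between 0 and 0.12. Hinge along fixture x, at fixture y -35, 92 above the table, pad 60 from it. It has friction only (about 5 N at the pad, no spring) and stays where it is left.
- sample0_center (a point): Bystander: centre of a satin grey sample sleeve (same shape as the work sleeve) lying in a yellow slotted rack.
- sample1_center (a point): Bystander: centre of a dark sample sleeve in the yellow rack.
- sample2_center (a point): Bystander: centre of a bright sample sleeve in the yellow rack.
- collar: Bystander: loose brass collar, 40 outside diameter, 24 bore, 16 high, standing on the fixture's base plate beside the rails (about 70 to the -x side). Origin under its centre.
- bar: Bystander: green bar of polishing compound, 120 x 45 x 40 high. Origin under its centre.
- jar: Bystander: amber jar with grey cap, 70 diameter, 85 high. Origin under its centre.
- brush: Bystander: hand brush lying on the table. Origin under it.
Not all that is in view belongs to the job. Leave any blue or pink look-alike of the sleeve alone.

How it is judged:
By the outcome, as a careful person would: the job done as asked, in the order asked, and still so for the second after the job is handed in, with the robot touching nothing.
It also fails if it takes over 45 s, if anything falls off the work surface, if the arm or the gripper's body presses on something with over 40 N, if the wrist force passes 120 N, or if a joint passes its speed limit or range.

ROBOT

A 7-joint arm with a two-finger parallel gripper is mounted at the origin on the work surface. World frame = base frame: x ahead of the robot, y to its left, z up, the work surface at z = 0. Lengths are in m, angles in rad, forces in N, time in s.
With the tool pointing down it reaches from about 0.4 to 0.925 m from the base axis. Payload 4.1 kg.
Tool frame: the origin (TCP) lies at the very end of the fingers, on their centre line; the grasp point (between the pads) lies 19 mm behind it; x points along the fingers, z is the direction in which the jaws open and shut, and the axes are right-handed (so a half turn about x gives the same grasp; the last joint's range is limited). The gripper opens to 85 mm and grips with 20 to 120 N. Pads are 22 mm wide; open, the fingers measure 114 mm over their backs; the gripper's body (76 mm by 85 mm) begins 54 mm behind the grasp point. The pads swing forward as they close: fully open they stand 13 mm farther back than shut.
Start: joints at [1.033, 0.398, 0.045, 1.537, -0.019, 1.207, -0.051], TCP at [0.276, -0.588, 0.231] pointing down, gripper open.
Joint ranges: [-2.82, 2.82], [-0.49, 2.23], [-1.37, 1.46], [0, 2.46], [-1.36, 4.5], [0.23, 2], [-2.94, 2.94]. Speed limits (rad/s): [2.57, 2.57, 3.14, 3.14, 3.14, 3.14, 3.14].

INTERFACE

Orientations are given as a unit quaternion [w, x, y, z].
In Python, from rig import r gives the robot as it stands.
- The arm moves only by the tool carry_out, never from a script. Its argument "targets" is one flat list of numbers, 7 for each row, row after row: the opening, from 0 (shut) to 1 (fully open), then the shift along the tool's x, y, z in mm, then the turn, a rotation vector about the tool's x, y, z in rad. A call has 1 to 5 rows; each row shifts and turns the pose as measured when the row begins, along the tool's axes as they then stand; what a row does not reach is not made up. A row lasts 1/10 s, in which the tool goes at most 50 mm and 8.59 degrees, less where a joint would pass 70% of its speed; a pose out of reach is approached as far as the arm can. A call with a gripper value outside its range is refused whole. The fingers move at their own pace and stop on an object; "force" is the grip in N (left out, the last holds). Time passes only in rows, so rows that do not move let the fingers close. It gives the time, the measured TCP pose, the force and the opening at its end, in the units of the state.
- r.get_obs(): the state, without advancing time (a new reading comes with each control period).
- r.snapshot(name): name is "scene" or "top" or "wrist"; returns the picture (384x512x3 uint8, blue, green, red); there is no depth.
- r.camera_model(name): a dict with "fov_y" (degrees; the focal length in pixels is half the picture's height over the tangent of half this angle, whatever the lens; pixels are square), "cx", "cy" (the principal point, pixels), "R" (3x3) and "t" (3): a world point X has camera coordinates R X + t. Camera axes: x right, y down, z forward; pixel columns grow to the right and rows downward; lengths in m; the calibration is good to about 2 mm. The wrist camera is an equidistant fisheye: a pixel r from the principal point sees the ray r / f radians off the axis. A picture is of the moment at which its call begins: read the wrist's pose just before it. camera_model takes no time and is no camera call; for the wrist camera it gives the pose at the moment of the call.
- r.hand_in(): hands the job in, once; it reports no verdict.
Trained networks look in the newest picture that a camera, given by its name, has taken for a name from the list of things; names that differ only in an ending like _2 or _b are one class to them, and where a whole thing is asked for, a point or a joint stands for the part that bears it (a point fixed in the world has none). Each returns a list of dicts, best first, with "conf" (0 to 1); they miss things now and then, are a little off and sometimes report something else, mostly with a low value. They report only what shows in the picture. A call takes as long as a camera call. They do not tell look-alikes from the thing itself.
- r.boxes_of(camera, target): "rect" ([centre column, centre row, width, height] in pixels, round what is visible of it).
- r.regions_of(camera, target): "pixels" (384x512 bool, what is visible of it) and "rect" ([centre column, centre row, width, height] in pixels, round what is visible of it).
- r.pinpoint(camera, target): "xy" ([column, row] in pixels: a listed point, or the origin of a listed thing).
The state is a dict: "t": time; "qpos": joint angles; "joint_vel": joint speeds; "joint_efforts": joint torques, N m; "ee_pos": TCP position; "tcp_rot": TCP orientation; "force": force on the tool from outside, world axes, zero at the start; "torque": the same for the moment, N m; "grip_width": finger opening in m.
Only numpy, scipy, OpenCV 4.12 (cv2) and the standard library are available. Lean on these libraries where they do the work, as an engineer would, in place of code of your own. Each camera call takes 0.05 s, during which the arm holds its last target. There are 200 camera calls.

## Working session

There is one attempt and no reset: what is moved stays moved. The work goes in short steps, Python scripts to look and compute and a tool call to move; the robot and the scene stay as the last step left them, time stands still between calls to the robot, and variables do not carry over. Pictures are saved under pics/ and viewed, about 8 in all and at most 12, crops included, and the job is handed in when it is done.

Besides the shell and the picture viewer there is one more tool, called after "Call:" in YAML: its name, and indented under it one key for each argument. carry_out: Moves the arm, as the interface text tells. Its arguments: {"type":"object","properties":{"targets":{"type":"array","items":{"type":"number"}},"force":{"type":"number"}},"required":["targets"]}

```bash
ls; mkdir -p pics; cat > h.py <<'E'
from rig import r
import numpy as np, cv2
from scipy.spatial.transform import Rotation as Ro
def ray(cam,px,m=None):
    m=m or r.camera_model(cam); f=192/np.tan(np.radians(m["fov_y"]/2))
    d=np.array([px[0]-m["cx"],px[1]-m["cy"]])
    if cam=="wrist":
        n=np.linalg.norm(d); a=n/f; v=np.array([*(d/max(n,1e-9)*np.sin(a)),np.cos(a)])
    else: v=np.array([*d/f,1])
    R=np.array(m["R"]);t=np.array(m["t"])
    return -R.T@t, R.T@v/np.linalg.norm(v)
def atz(cam,px,z,m=None):
    c,v=ray(cam,px,m); return c+v*(z-c[2])/v[2]
def proj(cam,X,m=None):
    m=m or r.camera_model(cam); f=192/np.tan(np.radians(m["fov_y"]/2))
    p=np.array(m["R"])@X+np.array(m["t"])
    if cam=="wrist":
        n=np.hypot(p[0],p[1]); a=np.arctan2(n,p[2]); return np.array([m["cx"],m["cy"]])+f*a*p[:2]/max(n,1e-9)
    return np.array([m["cx"],m["cy"]])+f*p[:2]/p[2]
E
python3 - <<'E'
from h import *
np.set_printoptions(precision=4,suppress=True)
Z=dict(nose=.055,sleeve_center=.055,window=.125,lever_pad=.107,collar=.012,guard=.012,fixture=0,sample0_center=.05)
ims=[]
for c in ["top","scene"]:
    im=r.snapshot(c).copy(); 
    for k,z in Z.items():
        for d in r.pinpoint(c,k)[:2]:
            p=d["xy"]; print(c,k,round(d["conf"],2),np.round(p,1),atz(c,p,z))
    cv2.imwrite(f"pics/{c}0.png",im)
    ims.append(im)
cv2.imwrite("pics/a.png",cv2.resize(ims[0],(800,600)));cv2.imwrite("pics/b.png",cv2.resize(ims[1],(800,600)))
o=r.get_obs();print(o["ee_pos"],o["t"],Ro.from_quat(np.roll(o["tcp_rot"],-1)).as_matrix(),o["force"])
E
```

```text
pics
top nose 0.91 [276.6 194.5] [ 0.5668 -0.0969  0.055 ]
top nose 0.66 [125.3 235.9] [0.4204 0.4043 0.055 ]
top sleeve_center 0.87 [184.6 179.8] [0.6116 0.2147 0.055 ]
top sleeve_center 0.6 [250.7 189.5] [ 0.5823 -0.0092  0.055 ]
top window 0.66 [307.  197.9] [ 0.5498 -0.1893  0.125 ]
top lever_pad 0.52 [304.4 200.6] [ 0.5427 -0.1835  0.107 ]
top collar 0.52 [248.5 213.7] [ 0.5031 -0.0033  0.012 ]
top guard 0.56 [299.8 198.4] [ 0.5591 -0.1809  0.012 ]
top fixture 0.72 [277.8 196.5] [ 0.5658 -0.1051  0.    ]
top sample0_center 0.71 [119.9 193.3] [0.5627 0.4315 0.05  ]
top sample0_center 0.62 [126.1 236.1] [0.4198 0.4031 0.05  ]
scene nose 0.74 [222.9 188.6] [ 0.574  -0.0963  0.055 ]
scene nose 0.6 [392.4 275.8] [0.5708 0.4332 0.055 ]
scene sleeve_center 0.62 [306.6 251.9] [0.6293 0.219  0.055 ]
scene sleeve_center 0.61 [243.4 202.3] [ 0.5834 -0.0148  0.055 ]
scene window 0.93 [198.5 151.9] [ 0.5425 -0.2061  0.125 ]
scene window 0.29 [244.5 200.4] [0.6212 0.0154 0.125 ]
scene lever_pad 0.64 [202.2 162. ] [ 0.5571 -0.1826  0.107 ]
scene collar 0.55 [223.7 199.3] [ 0.5799 -0.0919  0.012 ]
scene collar 0.52 [258.3 196.8] [ 0.5118 -0.0073  0.012 ]
scene guard 0.8 [204.9 184.3] [ 0.5633 -0.179   0.012 ]
scene fixture 0.89 [225.6 198. ] [ 0.5649 -0.0962  0.    ]
scene sample0_center 0.64 [389.8 274.8] [0.5685 0.4272 0.05  ]
[ 0.2762 -0.5884  0.2314] 0.9 [[ 0.0001  0.9052  0.4249]
 [-0.0001  0.4249 -0.9052]
 [-1.      0.      0.0002]] [ 0.4705  0.177  -0.5771]
```

View pics/a.png

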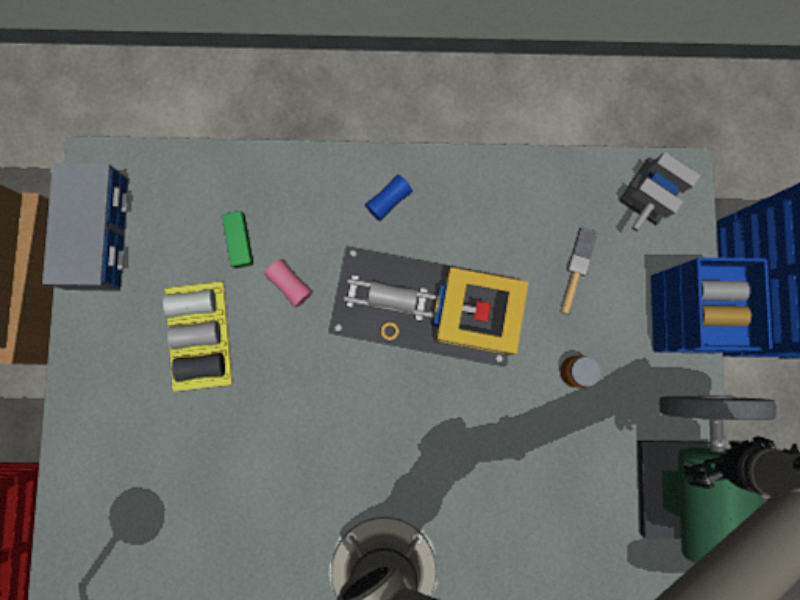

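View pics/b.png

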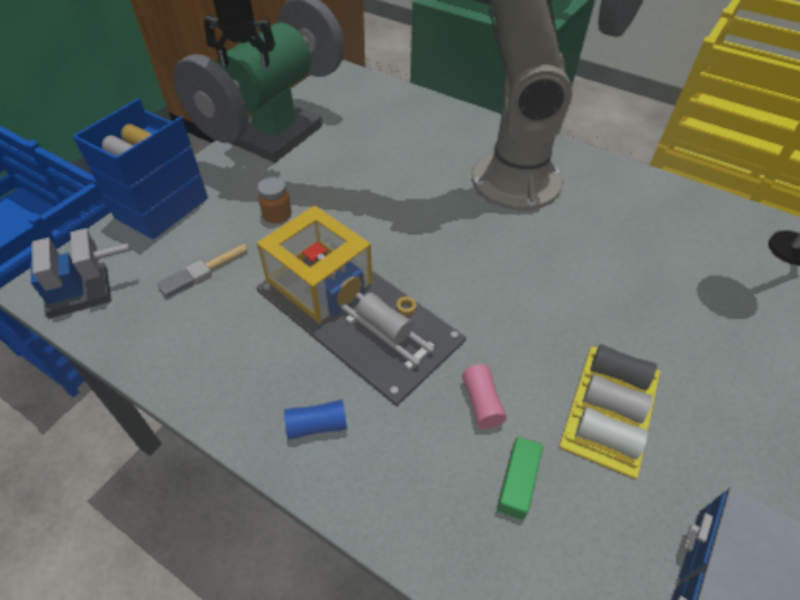

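The top view shows the fixture yawed about -10°. Its rails run towards world +y and the collar is on the near side. In 800x600 pixels, the nose is at about (432,303), the sleeve at (390,297) and the red pad at (482,311). The scene view agrees: the work sleeve is short of the brass nose, the pink and blue decoys lie off the fixture, and the gripper is near the grinder, so I'll go up first.

Call:
carry_out:
  targets: [0,-50,0,0,0,0,0,0,-50,0,0,0,0,0,0,0,39,-30,0,0,0,0,0,39,-30,0,0,0,0,0,39,-30,0,0,0]
  force: 60

```text
t: 1.4
ee_pos: [0.3398, -0.4613, 0.3339]
tcp_rot: [0.593, 0.383, 0.594, -0.385]
force: [0.9, -0.3, 0.2]
grip_width: 0.012
```

Call:
carry_out:
  targets: [0,0,39,-30,0,0,0,0,0,39,-30,0,0,0,0,0,39,-30,0,0,0,0,0,39,-30,0,0,0,0,0,39,-30,0,0,0]

```text
t: 1.9
ee_pos: [0.4576, -0.2395, 0.335]
tcp_rot: [0.595, 0.383, 0.592, -0.386]
force: [1.9, -1.0, -0.1]
grip_width: 0.0002
```

Call:
carry_out:
  targets: [0,0,39,-30,0,0,0,0,0,39,-30,0,0,0,0,0,39,-30,0,0,0,0,0,39,-30,0,0,0,0,0,39,-30,0,0,0]

```text
t: 2.4
ee_pos: [0.5751, -0.019, 0.3358]
tcp_rot: [0.597, 0.384, 0.589, -0.387]
force: [1.4, -0.2, 0.1]
grip_width: -0.0003
```

Call:
carry_out:
  targets: [0,0,0,0,-0.14,0,0,0,0,0,0,-0.14,0,0,0,0,0,0,-0.14,0,0,0,0,0,0,-0.14,0,0,0,0,0,0,-0.14,0,0]

```text
t: 2.9
ee_pos: [0.5775, -0.0055, 0.3355]
tcp_rot: [0.695, 0.144, 0.689, -0.145]
force: [1.1, 0.2, 0.4]
grip_width: 0.0004
```

```bash
cat > look.py <<'E'
from h import *
import sys
np.set_printoptions(precision=4,suppress=True)
Z=dict(nose=.055,sleeve_center=.055,window=.125,lever_pad=.107,guard=.012,fixture=0,collar=.012)
m=r.camera_model("wrist"); im=r.snapshot("wrist").copy()
for k,z in Z.items():
    for d in r.pinpoint("wrist",k)[:2]:
        p=d["xy"]; print(k,round(d["conf"],2),np.round(p,1),atz("wrist",p,z,m))
cv2.imwrite(f"pics/{sys.argv[1]}.png",cv2.resize(im,(800,600),interpolation=cv2.INTER_CUBIC))
np.save(sys.argv[1],[m["R"],],allow_pickle=True)
import pickle; pickle.dump((m,im),open(sys.argv[1]+".pkl","wb"))
o=r.get_obs();print(o["ee_pos"],o["t"],Ro.from_quat(np.roll(o["tcp_rot"],-1)).as_matrix(),o["force"],o["qpos"])
E
python3 look.py w1
```

```text
nose 0.87 [267.8 216.5] [ 0.5603 -0.1025  0.055 ]
sleeve_center 0.89 [254.9 152.2] [ 0.5821 -0.0027  0.055 ]
sleeve_center 0.85 [212.7  10.2] [0.6112 0.212  0.055 ]
lever_pad 0.43 [284.4 279.8] [ 0.5493 -0.1878  0.107 ]
guard 0.64 [278.8 249.8] [ 0.5485 -0.1878  0.012 ]
fixture 0.83 [268.8 202.2] [ 0.5658 -0.101   0.    ]
collar 0.9 [214.6 164.2] [ 0.5122 -0.0016  0.012 ]
[ 0.5775 -0.0059  0.3355] 3.3 [[ 0.0075  0.4076  0.9131]
 [-0.0029  0.9132 -0.4076]
 [-1.      0.0004  0.008 ]] [ 0.1026 -0.2114  0.8244] [ 0.3293  0.2284 -0.4807  1.5567  0.1109  1.3758 -0.5813]
```

View pics/w1.png

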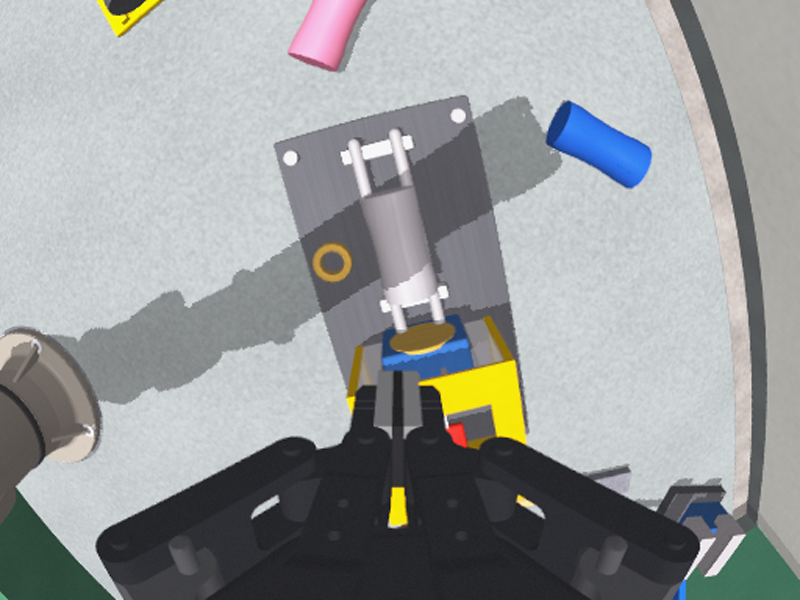

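```bash
python3 - <<'E'
from h import *
import pickle
np.set_printoptions(precision=4,suppress=True)
m,im=pickle.load(open("w1.pkl","rb"))
P=[((275,143),(-.1,.22,.012)),((468,96.5),(.1,.22,.012)),((354,140),(-.02,.195,.034)),((394.5,130),(.02,.195,.034))]
A=[];B=[]
for p,f in P:
    X=atz("wrist",np.array(p)/1.5625-0.18,f[2],m); A.append(X[:2]);B.append(f[:2]); print(X,f)
for X,f in [((.5603,-.1025),(0,0)),((.5668,-.0969),(0,0)),((.5740,-.0963),(0,0)),((.5498,-.1893),(0,-.095)),((.5658,-.101),(0,0)),((.5658,-.1051),(0,0))]: A.append(X);B.append(f)
A=np.array(A);B=np.array(B)
a,b=A-A.mean(0),B-B.mean(0)
th=np.arctan2((b[:,0]*a[:,1]-b[:,1]*a[:,0]).sum(),(a*b).sum())
R=np.array([[np.cos(th),-np.sin(th)],[np.sin(th),np.cos(th)]])
t=A.mean(0)-R@B.mean(0); print(np.degrees(th),t); print((A-(B@R.T+t))*1000)
s=R.T@(np.array([.5821,-.0027])-t); print("sleeve fx",s*1000)
# sleeve mask from top image
E
python3 - <<'E'
import cv2;im=cv2.imread('pics/w1.png');cv2.imwrite('pics/w1c.png',cv2.resize(im[80:480,260:540],None,fx=2,fy=1.5,interpolation=cv2.INTER_CUBIC)) 
E
```

```text
[0.5057 0.1313 0.012 ] (-0.1, 0.22, 0.012)
[0.7001 0.0953 0.012 ] (0.1, 0.22, 0.012)
[0.5804 0.0976 0.034 ] (-0.02, 0.195, 0.034)
[0.619  0.0907 0.034 ] (0.02, 0.195, 0.034)
-9.879218115956869 [ 0.5662 -0.1   ]
[[ 0.279  -2.5658]
 [-2.282  -4.2323]
 [ 0.5194  2.079 ]
 [-0.3632  2.0864]
 [-5.8587 -2.4764]
 [ 0.6413  3.1236]
 [ 7.8413  3.7236]
 [-0.0594  4.3149]
 [-0.3587 -0.9764]
 [-0.3587 -5.0764]]
sleeve fx [-0.9931 98.6155]
```

Wrist view: clear view of the sleeve between the rail brackets, with its outer end at about (385,190) and the nose at (425,335). The fit gives fixture yaw about -10.1°, origin (0.566,-0.100) and sleeve centre y of about 98 mm. Next I'll align the tool and move beyond the outer end.

Call:
carry_out:
  targets: [0,0,0,0,-0.122,0,0,0,0,0,0,-0.122,0,0,0,0,39,3,0,0,0,0,0,39,2,0,0,0,0,45,0,0,0,0,0]

```text
t: 3.8
ee_pos: [0.6009, 0.071, 0.2962]
tcp_rot: [0.712, 0.062, 0.697, -0.062]
force: [0.7, 1.5, -0.1]
grip_width: 0.0002
```

Call:
carry_out:
  targets: [0,45,0,0,0,0,0,0,45,0,0,0,0,0,0,45,0,0,0,0,0,0,0,0,0,0,0,0]

```text
t: 4.2
ee_pos: [0.6013, 0.072, 0.1531]
tcp_rot: [0.71, 0.062, 0.698, -0.063]
force: [-1.0, -1.2, -0.3]
grip_width: 0.0
```

```bash
python3 look.py w2; python3 - <<'E'
from h import *
th=np.radians(-10.1);R=np.array([[np.cos(th),-np.sin(th)],[np.sin(th),np.cos(th)]])
print(R.T@(np.array(r.get_obs()["ee_pos"])[:2]-[.566,-.1]))
E
```

```text
nose 0.57 [247.3 342.6] [ 0.5641 -0.1009  0.055 ]
sleeve_center 0.96 [438.7 208. ] [0.7846 0.0242 0.055 ]
sleeve_center 0.72 [231.3  25.7] [0.6101 0.2144 0.055 ]
guard 0.27 [180.1 261.8] [ 0.5049 -0.0054  0.012 ]
collar 0.9 [180.4 260.7] [ 0.5057 -0.0041  0.012 ]
[0.6073 0.0734 0.1617] 4.6 [[ 0.0329  0.1759  0.9839]
 [-0.0005  0.9844 -0.176 ]
 [-0.9995  0.0053  0.0325]] [ 0.061  -0.9012  0.6333] [ 0.2119  0.4106 -0.5243  1.7261  0.2453  1.0363 -0.5729]
[0.01029864 0.17794874]
```

View pics/w2.png

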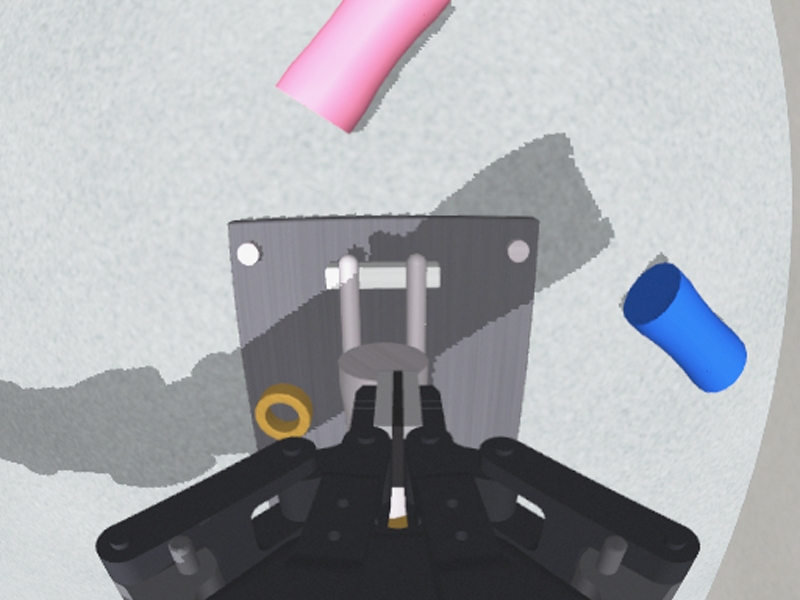

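Wrist view: the sleeve's outer end face is an ellipse from rows 343 to 382 around column 383. The rails and end bracket behind it are clear, and the collar is at (285,412). The tool reading drifted and shows some tilt, so I'll recheck it and compute the end-face position.

```bash
cat > st.py <<'E'
from h import *
np.set_printoptions(precision=4,suppress=True)
th=np.radians(-10.1);R=np.array([[np.cos(th),-np.sin(th)],[np.sin(th),np.cos(th)]])
fx=lambda X:(R.T@(np.array(X)[:2]-[.566,-.1]))*1000
if __name__=="__main__":
    o=r.get_obs();M=Ro.from_quat(np.roll(o["tcp_rot"],-1)).as_matrix()
    print(o["t"],"fx",fx(o["ee_pos"]),"z",o["ee_pos"][2]*1000,o["force"],"\n",M,o["qpos"],o["joint_vel"])
E
python3 - <<'E'
from st import *
import pickle
m,im=pickle.load(open("w2.pkl","rb"))
for p,z in [((383,382),.081),((383,343.5),.029),((340,362),.055),((428,362),.055),((229,222),.012),((538,217),.012),((347,258),.034),((415,256),.034)]:
    X=atz("wrist",np.array(p)/1.5625-.18,z,m);print(p,X,fx(X))
o=r.get_obs();print(proj("wrist",np.array(o["ee_pos"]),m)*1.5625)
for i in range(3): r.snapshot("wrist"); o=r.get_obs(); print(o["ee_pos"],fx(o["ee_pos"]),o["qpos"])
E
python3 st.py
```

```text
(383, 382) [0.5893 0.0404 0.081 ] [ -1.7022 142.3249]
(383, 343.5) [0.5886 0.0401 0.029 ] [ -2.3465 141.8771]
(340, 362) [0.5645 0.044  0.055 ] [-26.7693 141.5249]
(428, 362) [0.6142 0.0349 0.055 ] [ 23.8001 141.2357]
(229, 222) [0.5054 0.1321 0.012 ] [-100.3791  217.836 ]
(538, 217) [0.6993 0.0995 0.012 ] [ 96.2074 219.7542]
(347, 258) [0.5785 0.0985 0.034 ] [-22.5296 197.659 ]
(415, 256) [0.6173 0.0926 0.034 ] [ 16.7527 198.5811]
[414.501  400.7098]
[0.607  0.0733 0.1612] [ 10.0216 177.8098] [ 0.2118  0.4109 -0.5242  1.7266  0.2453  1.0362 -0.5729]
[0.6067 0.0732 0.1608] [  9.7193 177.6901] [ 0.2119  0.4113 -0.5241  1.7272  0.2453  1.0361 -0.5729]
[0.6065 0.0732 0.1604] [  9.5161 177.5862] [ 0.2118  0.4117 -0.524   1.7276  0.2454  1.0361 -0.5729]
4.75 fx [  9.5161 177.5862] z 160.38451014037756 [ 0.3065  0.3006 -0.3838] 
 [[ 0.0306  0.1759  0.9839]
 [-0.0008  0.9844 -0.176 ]
 [-0.9995  0.0047  0.0303]] [ 0.2118  0.4117 -0.524   1.7276  0.2454  1.0361 -0.5729] [-0.0019  0.0085 -0.0004  0.0079  0.0005 -0.0015 -0.0012]
```

Call:
carry_out:
  targets: [0,25,0,-6,0,0.03,0,0,25,0,-5,0,0,0,0,25,0,0,0,0,0,0,15,0,0,0,0,0,0,0,0,0,0,0,0]

```text
t: 5.25
ee_pos: [0.5989, 0.0754, 0.0704]
tcp_rot: [0.706, 0.065, 0.702, -0.061]
force: [-0.1, -0.0, 0.1]
grip_width: 0.0001
```

```bash
python3 st.py
```

```text
5.25 fx [  1.5925 178.4513] z 70.37976941842383 [-0.087  -0.0392  0.106 ] 
 [[ 0.0064  0.1769  0.9842]
 [ 0.0048  0.9842 -0.1769]
 [-1.      0.0059  0.0054]] [ 0.183   0.5163 -0.4938  1.7992  0.3008  0.8939 -0.6228] [ 0.0023 -0.0113 -0.004  -0.0174 -0.0021  0.0084  0.0005]
```

Call:
carry_out:
  targets: [0,10,0,-2,0,0,0,0,10,0,-2,0,0,0,0,0,-5,0,0,0,0,0,0,-5,0,0,0,0,0,0,-5,0,0,0,0]

```text
t: 5.75
ee_pos: [0.5944, 0.0618, 0.0517]
tcp_rot: [0.708, 0.065, 0.7, -0.06]
force: [-0.4, 0.5, 0.3]
grip_width: 0.0001
```

```bash
python3 st.py
```

```text
5.75 fx [ -0.439  164.3136] z 51.74147447727052 [-0.3897  0.4897  0.2959] 
 [[ 0.0116  0.1758  0.9844]
 [ 0.0058  0.9844 -0.1759]
 [-0.9999  0.0078  0.0104]] [ 0.1995  0.5288 -0.4847  1.8296  0.3149  0.847  -0.6135] [ 0.0938 -0.0271  0.003   0.0309 -0.0078 -0.0181  0.0908]
```

Call:
carry_out:
  targets: [0,0,-5,0,0,0,0,0,0,-5,0,0,0,0,0,0,-5,0,0,0,0,0,0,-5,0,0,0,0,0,0,-5,0,0,0,0]

```text
t: 6.25
ee_pos: [0.5911, 0.0353, 0.0532]
tcp_rot: [0.709, 0.066, 0.699, -0.06]
force: [0.6, 1.8, 0.4]
grip_width: 0.0004
```

Call:
carry_out:
  targets: [0,0,-4,0,0,0,0,0,0,-4,0,0,0,0,0,0,-4,0,0,0,0,0,0,-3,0,0,0,0,0,0,0,0,0,0,0]

```text
t: 6.75
ee_pos: [0.5879, 0.0186, 0.0529]
tcp_rot: [0.709, 0.066, 0.699, -0.06]
force: [0.1, 0.1, -0.7]
grip_width: -0.0001
```

```bash
python3 st.py
```

```text
6.75 fx [  0.8066 120.5672] z 52.91864016251838 [ 0.0732  0.0673 -0.6518] 
 [[ 0.0151  0.1777  0.984 ]
 [ 0.0071  0.984  -0.1778]
 [-0.9999  0.0096  0.0136]] [ 0.2741  0.5112 -0.4827  1.8545  0.3053  0.8332 -0.5385] [-0.0011 -0.0009 -0.0022 -0.0012  0.0006  0.0018  0.001 ]
```

Call:
carry_out:
  targets: [0,0,-3,-1,0,0,0,0,0,-3,-1,0,0,0,0,0,-3,0,0,0,0]

```text
t: 7.05
ee_pos: [0.5848, 0.0109, 0.0532]
tcp_rot: [0.71, 0.066, 0.699, -0.059]
force: [0.7, 1.6, -0.2]
grip_width: 0.0
```

Call:
carry_out:
  targets: [0,0,-2,0,0,0,0,0,0,-2,0,0,0,0]

```text
t: 7.25
ee_pos: [0.5843, 0.0073, 0.0532]
tcp_rot: [0.71, 0.067, 0.698, -0.059]
force: [2.6, 5.3, -0.9]
grip_width: -0.0001
```

```bash
python3 st.py
```

```text
7.25 fx [ -0.8257 108.8366] z 53.18868872021074 [ 2.6156  5.3347 -0.9429] 
 [[ 0.0174  0.1762  0.9842]
 [ 0.0097  0.9843 -0.1764]
 [-0.9998  0.0126  0.0154]] [ 0.2971  0.504  -0.484   1.8657  0.3006  0.8256 -0.5146] [ 0.0319 -0.0037 -0.016   0.006  -0.0243 -0.0223  0.0387]
```

Force is rising near the expected home. I'll press gently a little more.

Call:
carry_out:
  targets: [0,0,-2,0,0,0,0,0,0,-2,0,0,0,0]

```text
t: 7.45
ee_pos: [0.5844, 0.0074, 0.0534]
tcp_rot: [0.711, 0.068, 0.698, -0.056]
force: [1.3, 4.5, -0.5]
grip_width: 0.0
```

```bash
python3 st.py
```

```text
7.45 fx [ -0.7655 108.9821] z 53.44420729580183 [ 1.3053  4.4742 -0.4712] 
 [[ 0.0198  0.1741  0.9845]
 [ 0.0153  0.9846 -0.1744]
 [-0.9997  0.0185  0.0168]] [ 0.3032  0.5033 -0.4878  1.8673  0.2962  0.8217 -0.507 ] [ 0.0295 -0.0024 -0.0172  0.0072 -0.0237 -0.019   0.0368]
```

Call:
carry_out:
  targets: [0,0,-5,0,0,0,0,0,0,-6,0,0,0,0]

```text
t: 7.65
ee_pos: [0.5846, 0.0076, 0.0543]
tcp_rot: [0.713, 0.071, 0.696, -0.049]
force: [1.4, 13.2, -0.8]
grip_width: 0.0002
```

```bash
python3 st.py
```

```text
7.65 fx [ -0.572  109.1942] z 54.27516816030474 [ 1.3675 13.1788 -0.7979] 
 [[ 0.0257  0.1683  0.9854]
 [ 0.0296  0.9852 -0.169 ]
 [-0.9992  0.0335  0.0204]] [ 0.3189  0.5013 -0.4971  1.871   0.2841  0.8123 -0.4865] [ 0.0859 -0.0113 -0.0515  0.0203 -0.0658 -0.0525  0.1123]
```

Firm stop: 13 N with no advance. I'll retreat along +y, level the tool and rise.

Call:
carry_out:
  targets: [0,0,6,0,0,0,0,0,0,12,0,0,0,0,0,0,12,0,0,0.02,-0.033,0,-30,0,0,0,0,0,0,-40,0,0,0,0,0]

```text
t: 8.15
ee_pos: [0.5842, 0.0364, 0.1206]
tcp_rot: [0.699, 0.057, 0.71, -0.063]
force: [0.5, -0.6, -0.8]
grip_width: -0.0001
```

Call:
carry_out:
  targets: [0,-45,0,0,0,0,0,0,-45,0,0,0,0,0,0,-35,0,0,0,0,0,0,0,-20,0,0,0,0,0,0,-20,0,0,0,0]

```text
t: 8.65
ee_pos: [0.5814, 0.0007, 0.2571]
tcp_rot: [0.702, 0.054, 0.708, -0.062]
force: [-1.2, -0.3, -0.7]
grip_width: -0.0003
```

```bash
python3 st.py; python3 look.py w3
```

```text
8.65 fx [ -2.5209 101.7902] z 257.06181991340344 [-1.1837 -0.2888 -0.683 ] 
 [[-0.01    0.1629  0.9866]
 [-0.0106  0.9866 -0.163 ]
 [-0.9999 -0.012  -0.0081]] [ 0.3457  0.2971 -0.5307  1.652   0.1662  1.2473 -0.3844] [ 0.2712 -0.1158  0.0635  0.0341 -0.0697 -0.0209  0.3779]
sleeve_center 0.76 [253.1 204.6] [ 0.5704 -0.0479  0.055 ]
sleeve_center 0.62 [416.8 136.9] [0.7918 0.0084 0.055 ]
window 0.85 [253.7 335.6] [ 0.5465 -0.2002  0.125 ]
lever_pad 0.56 [254.7 321.5] [ 0.5491 -0.1917  0.107 ]
fixture 0.4 [252.8 204. ] [ 0.566  -0.0677  0.    ]
collar 0.89 [202.3 171.7] [ 0.5068 -0.006   0.012 ]
[0.581  0.0025 0.2552] 9.05 [[-0.0125  0.1618  0.9867]
 [-0.0083  0.9868 -0.1619]
 [-0.9999 -0.0102 -0.011 ]] [-0.8473  0.903   0.5724] [ 0.3449  0.2995 -0.5324  1.6534  0.1651  1.2462 -0.3856]
```

View pics/w3.png

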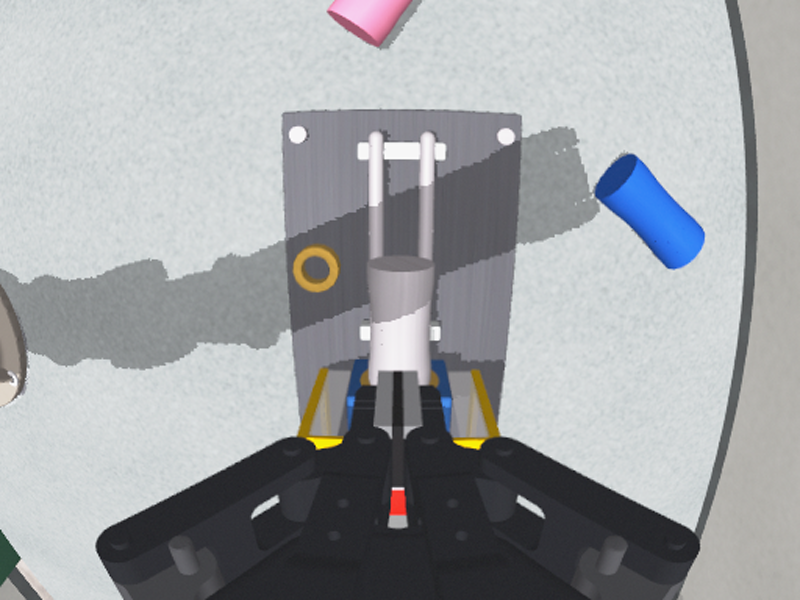

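Wrist view: the sleeve now sits against the brass nose, with its outer end at (400,265), the collar untouched at (316,268) and both rails free behind it. I'll check the seating from the scene camera while crossing to the window.

Call:
carry_out:
  targets: [0,0,-40,-1,0,-0.012,0.01,0,0,-40,0,0,0,0,0,0,-40,0,0,0,0,0,0,-35,0,0,0,0,0,0,-25,0,0,0,0]

```text
t: 9.55
ee_pos: [0.5526, -0.1694, 0.2533]
tcp_rot: [0.705, 0.053, 0.705, -0.049]
force: [0.4, 0.7, 0.5]
grip_width: 0.0002
```

```bash
python3 - <<'E'
from st import *
import pickle
m,im=pickle.load(open("w3.pkl","rb"))
for p,z in [((400,272),.081),((401,257),.029),((283,112),.012),((521,115),.012),((375,132),.034),((428,132),.034)]:
    X=atz("wrist",np.array(p)/1.5625-.18,z,m);print(p,X,fx(X))
for _ in range(4): im=r.snapshot("scene")
for d in r.pinpoint("scene","sleeve_center")+r.pinpoint("scene","nose")[:1]: print(d,fx(atz("scene",d["xy"],.055)))
cv2.imwrite("pics/s4.png",cv2.resize(im[110:260,140:300],(800,750),interpolation=cv2.INTER_CUBIC)[:600])
E
python3 st.py
```

```text
(400, 272) [ 0.5813 -0.0027  0.081 ] [-2.0487 98.5107]
(401, 257) [ 0.5817 -0.0041  0.029 ] [-1.3734 97.1316]
(283, 112) [0.5049 0.1319 0.012 ] [-100.8462  217.5639]
(521, 115) [0.6992 0.0975 0.012 ] [ 96.5036 217.8492]
(375, 132) [0.5783 0.0988 0.034 ] [-22.7465 197.8579]
(428, 132) [0.6185 0.0922 0.034 ] [ 17.9959 198.4386]
{'xy': [199.8, 268.5], 'conf': 0.78} [234.4508 156.2399]
{'xy': [307.4, 249.1], 'conf': 0.64} [ -1.868  321.4139]
{'xy': [232.0, 191.4], 'conf': 0.61} [-4.0924 32.8952]
{'xy': [224.5, 190.2], 'conf': 0.94} [ 8.2505 13.0868]
9.85 fx [ -0.6983 -66.1121] z 253.67513077220772 [-0.1717  0.9454 -0.6636] 
 [[ 0.0008  0.1383  0.9904]
 [ 0.0073  0.9904 -0.1383]
 [-1.      0.0073 -0.0002]] [ 0.5904  0.2783 -0.4553  1.6734  0.1212  1.2197 -0.0302] [-0.0078 -0.0039 -0.0036 -0.0014  0.0042  0.0011  0.0017]
```

View pics/s4.png

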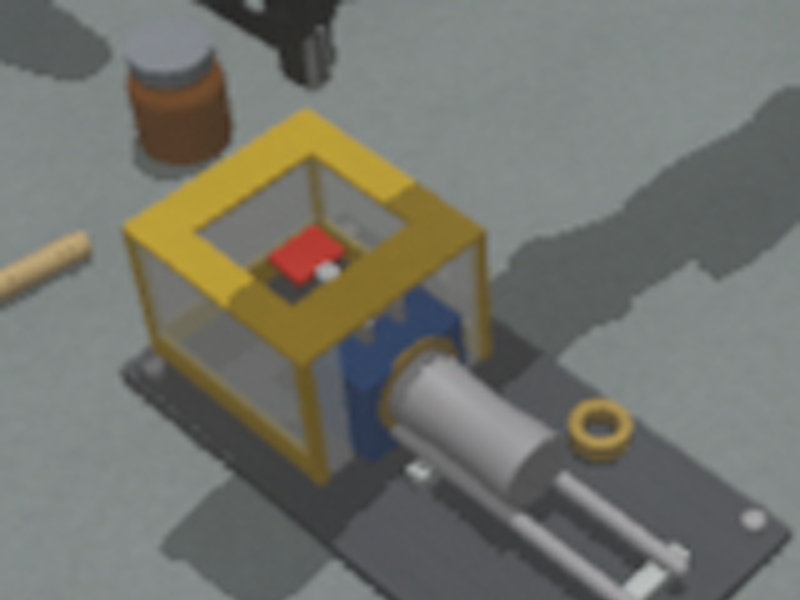

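Scene crop: the sleeve's end is flush on the brass nose at (405,385). The window opening has corners at about (312,155), (410,222), (290,308) and (195,230), with the red pad at (308,255). I'll compute the window and pad centres from these.

```bash
python3 - <<'E'
from st import *
def g(p,z):
    X=atz("scene",np.array(p)/5+[140,110]-.4,z); return X
W=[g(p,.125) for p in [(312,155),(410,222),(195,230)]]
for w in W: print("win",w,fx(w))
print("centre",(W[1]+W[2])/2,fx((W[1]+W[2])/2))
X=g((308,255),.107);print("pad",X,fx(X))
t=cv2.imread("pics/top0.png"); h=cv2.cvtColor(t,cv2.COLOR_BGR2HSV)
red=((h[...,0]<8)|(h[...,0]>172))&(h[...,1]>150)&(h[...,2]>80)
ys,xs=np.nonzero(red[170:225,285:335]);p=[xs.mean()+285,ys.mean()+170];X=atz("top",p,.107);print("top pad",p,X,fx(X))
c=[np.array(q)/1.5625-.18 for q in [(466,285),(508,292),(463,330),(500,338)]]
X=np.mean([atz("top",q,.125) for q in c],0);print("top win",X,fx(X))
E
```

```text
win [ 0.4968 -0.2285  0.125 ] [ -45.6031 -138.6784]
win [ 0.511  -0.1422  0.125 ] [-46.7066 -51.2019]
win [ 0.5881 -0.246   0.125 ] [  47.3589 -139.879 ]
centre [ 0.5496 -0.1941  0.125 ] [  0.3261 -95.5404]
pad [ 0.5541 -0.1889  0.107 ] [  3.8797 -89.5764]
top pad [np.float64(308.1132075471698), np.float64(198.99056603773585)] [ 0.5481 -0.1956  0.107 ] [ -0.8366 -97.2229]
top win [ 0.5465 -0.1981  0.125 ] [ -1.9504 -99.9814]
```

Window centre is about fixture (-1,-96) in all views. I'll move over it, correct the yaw and start down.

Call:
carry_out:
  targets: [0,0,-15,0,0.037,0,-0.007,0,0,-13,0,0,0,0,0,40,-1,0,0,0,0,0,40,0,0,0,0,0,0,0,0,0,0,0,0]

```text
t: 10.35
ee_pos: [0.5514, -0.1948, 0.1738]
tcp_rot: [0.706, 0.06, 0.703, -0.062]
force: [-0.3, -0.7, -0.6]
grip_width: 0.0002
```

```bash
python3 st.py
```

```text
10.35 fx [  2.2582 -95.8622] z 173.75937681467843 [-0.2534 -0.7254 -0.6446] 
 [[ 0.0046  0.1729  0.9849]
 [-0.003   0.9849 -0.1729]
 [-1.     -0.0022  0.005 ]] [ 0.6038  0.3529 -0.4238  1.7586  0.166   1.0599 -0.0515] [ 0.0113 -0.0457 -0.0042 -0.0768 -0.0037  0.0242  0.0115]
```

Call:
carry_out:
  targets: [0,20,0,-2,0,0.005,0,0,20,0,-1,0,0,0,0,10,0,0,0,0,0,0,5,0,0,0,0,0,0,5,0,0,0,0,0]

```text
t: 10.85
ee_pos: [0.5533, -0.1978, 0.1193]
tcp_rot: [0.708, 0.06, 0.701, -0.064]
force: [0.7, -0.0, 0.0]
grip_width: -0.0
```

```bash
python3 st.py
```

```text
10.85 fx [  4.6363 -98.4723] z 119.32193461943072 [ 0.7449 -0.0116  0.026 ] 
 [[ 0.0089  0.1745  0.9846]
 [-0.0064  0.9847 -0.1744]
 [-0.9999 -0.0047  0.0098]] [ 0.5918  0.4135 -0.4101  1.8074  0.2034  0.9513 -0.0799] [-0.0134  0.0558  0.015   0.0281  0.0342 -0.0951 -0.0277]
```

Call:
carry_out:
  targets: [0,2,1,-3,0,0.01,0.005,0,3,1,-3,0,0,0,0,4,0,0,0,0,0,0,4,0,0,0,0,0]

```text
t: 11.25
ee_pos: [0.5493, -0.1951, 0.1083]
tcp_rot: [0.706, 0.062, 0.703, -0.062]
force: [0.2, -0.5, -0.3]
grip_width: 0.0001
```

```bash
python3 st.py; python3 look.py w5; python3 -c "
import cv2;im=cv2.imread('pics/w5.png');cv2.imwrite('pics/w5.png',im[200:,100:700])"
```

```text
11.25 fx [  0.2386 -96.5503] z 108.25571709787361 [ 0.1568 -0.4997 -0.2753] 
 [[ 0.0036  0.1745  0.9846]
 [-0.0009  0.9846 -0.1745]
 [-1.     -0.0002  0.0037]] [ 0.5912  0.4231 -0.4094  1.8221  0.2047  0.9341 -0.0833] [-0.0147  0.043   0.0126  0.0362  0.0259 -0.0787 -0.0237]
nose 0.81 [252.1  78.6] [ 0.5647 -0.1019  0.055 ]
nose 0.27 [249.  195.7] [ 0.5486 -0.1798  0.055 ]
sleeve_center 0.91 [250.1   4.7] [ 0.5723 -0.0517  0.055 ]
lever_pad 0.72 [250.9 246.3] [ 0.5482 -0.1916  0.107 ]
fixture 0.73 [253.2  83. ] [ 0.5654 -0.102   0.    ]
fixture 0.49 [254.1  16.5] [ 0.5763 -0.0451  0.    ]
[ 0.5492 -0.1951  0.1082] 11.65 [[ 0.0031  0.1745  0.9846]
 [-0.0006  0.9847 -0.1745]
 [-1.     -0.      0.0032]] [ 0.0003  0.7394 -0.7581] [ 0.5911  0.4232 -0.4094  1.8219  0.2045  0.9347 -0.0831]
```

View pics/w5.png

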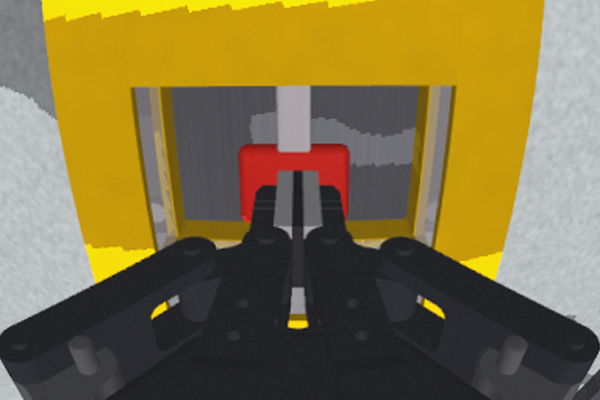

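Wrist crop: the fingers are centred over the red pad at (295,180), inside the window (columns 132 to 455) with wide margin. I'll press straight down.

Call:
carry_out:
  targets: [0,5,0,-1,0,0.003,0,0,5,0,0,0,0,0,0,5,0,0,0,0,0]

```text
t: 11.95
ee_pos: [0.5492, -0.1965, 0.0947]
tcp_rot: [0.705, 0.061, 0.703, -0.063]
force: [-1.3, 0.3, 5.4]
grip_width: -0.0002
```

```bash
python3 st.py
```

```text
11.95 fx [  0.3744 -97.9362] z 94.697477463342 [-1.3365  0.3387  5.417 ] 
 [[ 0.0023  0.1753  0.9845]
 [-0.003   0.9845 -0.1753]
 [-1.     -0.0025  0.0028]] [ 0.5863  0.4404 -0.4033  1.8312  0.2166  0.91   -0.092 ] [-0.0157  0.0596  0.0205  0.0317  0.0384 -0.0881 -0.0298]
```

Call:
carry_out:
  targets: [0,5,1,-1,0,0,0,0,4,1,0,0,0,0,0,3,0,0,0,0,0]

```text
t: 12.25
ee_pos: [0.5495, -0.1962, 0.0847]
tcp_rot: [0.706, 0.061, 0.703, -0.065]
force: [-7.0, 2.3, 25.8]
grip_width: -0.0002
```

```bash
python3 st.py
```

```text
12.25 fx [  0.5976 -97.6329] z 84.66000813906744 [-7.0214  2.3421 25.7705] 
 [[ 0.0036  0.177   0.9842]
 [-0.0059  0.9842 -0.1769]
 [-1.     -0.0051  0.0046]] [ 0.5802  0.452  -0.3985  1.8398  0.2265  0.8888 -0.1032] [-0.0095  0.012   0.0032 -0.0088  0.011   0.0066 -0.0172]
```

Call:
carry_out:
  targets: [0,4,0,0,0,0,0,0,4,0,0,0,0,0]

```text
t: 12.45
ee_pos: [0.5496, -0.1962, 0.0844]
tcp_rot: [0.705, 0.06, 0.704, -0.066]
force: [-10.6, 3.5, 32.5]
grip_width: 0.0002
```

```bash
python3 st.py
```

```text
12.45 fx [  0.7377 -97.6032] z 84.35585400675872 [-10.6164   3.5061  32.5201] 
 [[ 0.0007  0.1781  0.984 ]
 [-0.008   0.984  -0.1781]
 [-1.     -0.0078  0.0021]] [ 0.5772  0.4535 -0.3972  1.8381  0.2295  0.8916 -0.1078] [-0.0166  0.005   0.0092 -0.0067  0.0148  0.0163 -0.023 ]
```

Lever is on its rigid stop: z is 84.4 mm at 32 N with no further travel. I'll withdraw straight up.

Call:
carry_out:
  targets: [0,-10,0,0,0,0,0,0,-15,0,0,0,0,0,0,-20,0,0,0,0,0]

```text
t: 12.75
ee_pos: [0.5477, -0.1948, 0.1292]
tcp_rot: [0.703, 0.061, 0.705, -0.065]
force: [0.8, -0.8, 0.1]
grip_width: 0.0002
```

```bash
python3 st.py
```

```text
12.75 fx [ -1.3514 -96.5605] z 129.2218479717293 [ 0.8048 -0.8183  0.0526] 
 [[-0.0037  0.1776  0.9841]
 [-0.0061  0.9841 -0.1777]
 [-1.     -0.0067 -0.0026]] [ 0.5907  0.3983 -0.4119  1.8042  0.1961  0.9808 -0.0813] [ 0.0601 -0.2432 -0.0639 -0.176  -0.141   0.3947  0.1117]
```

Call:
carry_out:
  targets: [0,-35,0,0,0,0,0,0,-40,0,0,0,0,0,0,-35,0,0,0,0,0,0,0,-30,0,0,0,0,0,0,0,0,0,0,0]

```text
t: 13.25
ee_pos: [0.5436, -0.2235, 0.246]
tcp_rot: [0.704, 0.06, 0.704, -0.064]
force: [-0.3, -0.1, -1.0]
grip_width: -0.0002
```

```bash
python3 st.py; python3 - <<'E'
from h import *
for _ in range(4): s=r.snapshot("scene")
a=cv2.imread("pics/scene0.png")
d=np.abs(a.astype(int)-s).max(2)>50
n,_,st,_=cv2.connectedComponentsWithStats(d.astype(np.uint8));print(st[st[:,4]>25][1:])
cv2.imwrite("pics/s6.png",cv2.resize(s[110:260,140:300],(800,750),interpolation=cv2.INTER_CUBIC)[:600])
E
```

```text
13.25 fx [  -0.4413 -125.4896] z 245.96378532435995 [-0.3457 -0.0975 -1.0406] 
 [[-0.0007  0.1753  0.9845]
 [-0.006   0.9845 -0.1753]
 [-1.     -0.0061  0.0004]] [ 0.6485  0.2964 -0.4163  1.6636  0.1331  1.2078  0.0248] [-0.0606 -0.0418 -0.0893 -0.0264 -0.0839  0.0002 -0.009 ]
[[143   0  11  26  87]
 [154   8  10  10  56]
 [173  35   7   7  31]
 [187  52  10  18  99]
 [171  67  16   3  31]
 [170  84  36  34 484]
 [194 155  14  11  97]
 [219 180  16  15 155]
 [244 198  16  15 123]]
```

View pics/s6.png

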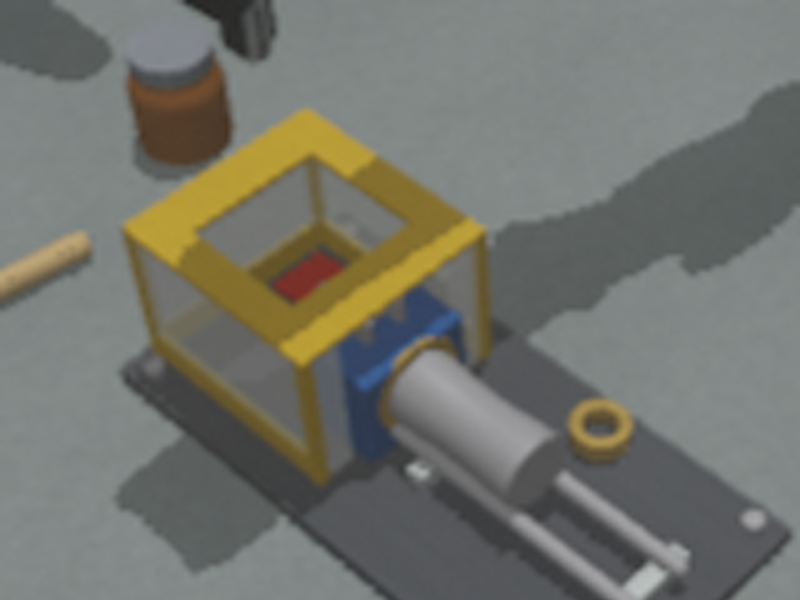

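The pad is visibly lower at (310,275). The sleeve is still seated on the nose, and the collar and jar are unchanged. The robot is clear, so I'll hand in.

```bash
python3 -c "
from rig import r
print(r.hand_in())"
```

```text
the job is handed in; nothing more can be done
None
```

The sleeve is home against the brass nose and the red lever is pressed fully down. I handed the job in at about 13.5 s of the 45 s allowed, with the gripper clear above the guard.

- **Sleeve:** I pushed it along the rails about 42 mm with the closed fingertips. It stopped firmly, with no further advance at 13 N. In the wrist picture afterwards its outer end measured about y 97–98.5, against 100 expected, which is within calibration error. The scene picture shows the end flush on the nose.
- **Lever:** I pressed the pad through the middle of the window until it stopped at 84.4 mm (about 84 expected) at 32 N, then withdrew straight up. The force reading returned to zero at once, and the last picture shows the pad lowered.
- **Guard:** I saw no sign of contact, and the fingers kept wide margins in the window.
- **Everything else:** Comparing the scene before and after showed changes only at the arm and its shadow, the lever, and the sleeve and its rails.
- **Disagreements:** The networks' nose and window positions differed by up to about 14 mm between views, and one scene estimate of the sleeve centre was about 17 mm off. I went by edge measurements and contact instead. The arm also settled slowly after moves, drifting up to 8 mm, which I corrected as I went.

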